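# Clear the pump timer and hold its dial at the third click

### The arm

A 7-joint arm with a two-finger parallel gripper is mounted at the origin on the work surface. World frame = base frame: x ahead of the robot, y to its left, z up, the work surface at z = 0. Lengths are in m, angles in rad, forces in N, time in s.
With the tool pointing down it reaches from about 0.4 to 0.85 m from the base axis. Payload 4.5 kg.
Tool frame: the origin (TCP) lies midway between the tips of the shut fingers; the grasp point (between the pads) lies behind it (r.grip_point_offset is the z of the grasp point in the tool frame, in m); z points along the fingers, y is the line along which they close (so a half turn about z gives the same grasp; the last joint's range is limited). The gripper opens to 88 mm and grips with 3 to 60 N. Pads are 18 mm wide; open, the fingers measure 123 mm over their backs; the gripper's body (75 mm by 187 mm) begins 45 mm behind the grasp point.
Start: joints at [1.184, 0.689, -0.195, 1.565, 0.157, 0.902, -0.215], TCP at [0.255, -0.57, 0.239] pointing down, gripper open.
Joint ranges: [-3.01, 3.01], [-0.46, 2.08], [-1.47, 1.51], [0.13, 2.56], [-1, 4.14], [0.04, 2.09], [-2.66, 2.66]. Speed limits (rad/s): [2.57, 2.57, 3.14, 3.14, 3.14, 3.14, 3.14].

### API

Orientations are given as a unit quaternion [x, y, z, w].
In Python, from plant import r, optics, workorder gives the robot as it stands.
- The arm moves only by the shell command python3 -m creep 'ROWS' [FORCE]. ROWS is JSON, a list of rows, each an object of numbers: "grip": the gripper command: -1 is shut, 1 is fully open, values between are in proportion; "tx", "ty", "tz": the shift along the tool's x, y, z in cm; "spin": the turn about the tool's z in degrees. In form: [{"grip": .., "tx": .., "ty": .., "tz": .., "spin": ..}, ...]. A call has 1 to 8 rows; each row shifts and turns the commanded pose from where the row before left it, along the tool's axes as they then stand; what a row does not reach is not made up. A row lasts 1/12 s, in which the tool goes at most 41.7 mm and 7.16 degrees, less where a joint would pass 70% of its speed; a pose out of reach is approached as far as the arm can. A call with a gripper value outside its range is refused whole. The fingers move at their own pace and stop on an object; FORCE is the grip in N (left out, the last holds). Time passes only in rows, so rows that do not move let the fingers close. It gives the time, the measured TCP pose, the force, the opening and the grip force at its end, in the units of the state.
- r.get_state(): the state, without advancing time (a new reading comes with each control period).
- optics.snapshot(name): name is "side" or "top" or "wrist"; returns (picture, depth): 400x640x3 uint8, red, green, blue; 400x640 float32, m along the optical axis (not along the pixel's ray), 0 where there is no reading.
- optics.get_calibration(name): a dict with "fx", "fy", "cx", "cy" (pixels), "extrinsics" (4x4, takes a point from world to camera coordinates). Camera axes: x right, y down, z forward; pixel columns grow to the right and rows downward; lengths in m; the calibration is good to about 2 mm. A picture is of the moment at which its call begins: read the wrist's pose just before it. get_calibration takes no time and is no camera call; for the wrist camera it gives the pose at the moment of the call.
- workorder.finish_job(): hands the job in; it is judged then, once.
The state is a dict: "clock": time; "q": joint angles; "qd": joint speeds; "joint_torque": joint torques, N m; "tool_pos": TCP position; "eef_rot": TCP orientation; "contact_force": force on the tool from outside, world axes, zero at the start; "moment": the same for the moment, N m; "opening": opening from 0.0 (shut) to 1.0 (fully open); "finger_force": force on a finger pad.
Only numpy, scipy, OpenCV 4.12 (cv2) and the standard library are available. Lean on these libraries where they do the work, as an engineer would, in place of code of your own. Each camera call takes 0.05 s, during which the arm holds its last target. There are 200 camera calls.

### The job

Clear the two wood offcuts off the top of the green pump cabinet into the blue bin. Then swing the sprung dial by its red post clockwise past its first two clicks to the third, where its arm points at the red mark, and finish while still holding it there against the spring: do not let go. Leave the jug, the pump can and the funnel standing where they are.

Things in the scene. Friction and masses are not known exactly. Their poses are not given: they have to be found in the camera images.
- cabinet: Green plastic pump-control cabinet, fixed, 260 (x) x 340 (y) x 140 mm high with a flat top. Origin at the centre of its underside; x points to its back (away from the door with the black latch), y to its left, z up.
- dial_axis (a point): Where the dial's upright turning axis meets the cabinet's top (140 mm above the shelf). Axes as the cabinet's. The dial there is a black disc, radius 30 mm, its top 22 mm above the cabinet's top, with a black arm 16 mm wide at the same height that reaches out to the red post.
- dial_post (a point): Red round upright post at the end of the dial's arm, 18 mm thick, 80 mm from the dial's axis, free from 22 mm to 70 mm above the cabinet's top. The point is in its middle, 46 mm above the cabinet's top. It moves on a circle about the dial's axis and may be gripped or pushed; being round it can turn in the grip.
- red_mark (a point): Red dot, 16 mm wide, flat on the cabinet's top, 110 mm from the dial's axis, in the direction in which the arm points at the third click. Two yellow dots in the same circle mark the first two clicks, a white dot the rest position. An offcut may cover it at first.
- dial (a joint): Dial angle in rad, growing clockwise as seen from above. 0 is the rest position (arm at the white dot), to which its spring always returns it when let go. The clicks (yellow, yellow, red dot) are at 0.5, 1.0 and 1.5; a bump is felt about 0.1 rad before each; a hard stop is at 1.75. The spring torque is 0.25 N m at rest and 0.40 N m at the third click (3 to 5 N at the post); a bump adds up to 2 N at the post.
- offcut_a_mid (a point): Pale wood offcut with a dark bark side, 60 (x) x 30 (y) x 28 mm high, about 30 g, loose on the cabinet's top, mostly in the way of the dial's arm or of a hand on it. The point is its centre.
- offcut_b_mid (a point): Brown stepped wood offcut, 56 (x) x 34 (y) x 30 mm high, about 30 g, loose on the cabinet's top. The point is half-way up the thick part, which reaches from 28 mm on the -x side to 8 mm on the +x side; from there to 28 mm it is only 16 mm high.
- bin: Blue plastic open bin, fixed on the shelf left or right of the cabinet, 180 (x) x 220 (y) x 100 mm high, walls and floor 5 mm. Origin at the centre of its underside, z up.
- jug: Aluminium jug, 150 mm high, 100 mm wide, with a handle to its +y, standing on the other side of the cabinet from the bin. Leave alone. Origin at the centre of its underside.
- pump_can: Steel pump can with spout, body 84 mm wide, 180 mm high, standing behind the cabinet to the right. Leave alone. Origin at the centre of its underside.
- funnel: White plastic funnel standing mouth down, 120 mm wide, 125 mm high, behind the cabinet to the left. Leave alone. Origin at the centre of its underside.

How it is judged:
By the outcome, as a careful person would: the job done as asked, in the order asked, and still so for the second after the job is handed in, while the arm keeps its last pose, push and grip.
It also fails if it takes over 70 s, if anything falls off the work surface, if the arm or the gripper's body presses on something with over 40 N, if the wrist force passes 120 N, or if a joint passes its speed limit or range.

## Working session

There is one attempt and no reset: what is moved stays moved. The work goes in short steps, Python scripts to look and compute and a shell command to move; the robot and the scene stay as the last step left them, time stands still between calls to the robot, and variables do not carry over. Pictures are saved under pics/ and viewed, at most 12 in all, crops included, and the job is handed in when it is done.

```bash
ls; mkdir -p pics; python3 - <<'E'
from plant import r, optics, workorder
import cv2,numpy as np
s=r.get_state();print(s['clock'],s['tool_pos'],s['eef_rot'],s['opening'],r.grip_point_offset)
for n in("top","side"):
    p,d=optics.snapshot(n);np.savez(f'{n}0.npz',p=p,d=d);cv2.imwrite(f'pics/{n}0.png',p[:,:,::-1])
    c=optics.get_calibration(n);print(n,c['fx'],c['cx'],c['cy'],np.round(c['extrinsics'],3).tolist())
E
```

```text
pics
0.0 [ 0.25501359 -0.56991428  0.23793093] [ 9.77936307e-01  2.08901318e-01 -2.52176985e-04 -8.68808069e-04] 0.9988184817082895 -0.0187
top 446.3894323412707 320.7834851229848 209.16440987052883 [[-0.029, -1.0, -0.011, 0.02], [-0.994, 0.03, -0.11, 0.609], [0.11, 0.008, -0.994, 1.293], [0.0, 0.0, 0.0, 1.0]]
side 436.0013019847663 316.45187986800727 192.52105829225061 [[-0.728, -0.685, 0.021, 0.399], [-0.495, 0.505, -0.707, 0.365], [0.473, -0.526, -0.707, 0.887], [0.0, 0.0, 0.0, 1.0]]
```

View pics/top0.png

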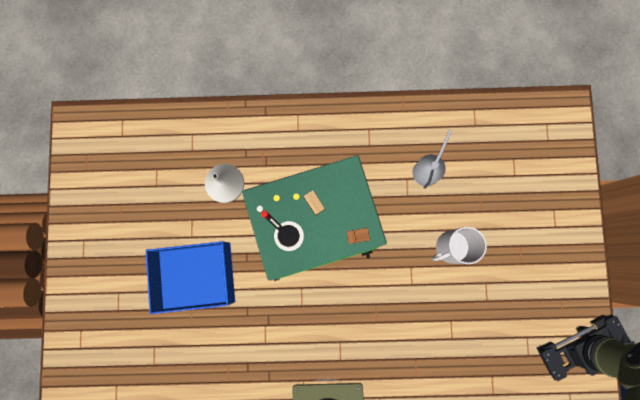

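View pics/side0.png

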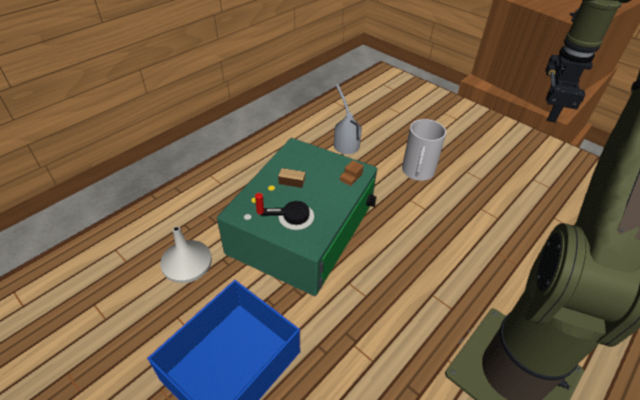

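The top view shows the dial at (288,236), the post at (264,214), the white dot at (260,209) and the yellow dots at (277,198) and (296,196). Offcut A is at (314,202) and probably covers the red mark. Offcut B is at (358,236), the bin at (190,278), the jug at (462,247), the can at (429,170) and the funnel at (224,183).

```bash
cat > h.py <<'E'
from plant import r, optics, workorder
import cv2,numpy as np
from scipy.spatial.transform import Rotation as R
def ray(c,u,v):
    E=np.array(c['extrinsics']);d=E[:3,:3].T@np.array([(u-c['cx'])/c['fx'],(v-c['cy'])/c['fy'],1]);return -E[:3,:3].T@E[:3,3],d
def onz(c,u,v,z):
    o,d=ray(c,u,v);return o+d*(z-o[2])/d[2]
def dep(c,u,v,z):
    o,d=ray(c,u,v);return o+d*z
def blobs(p,lo,hi,roi,amin=8):
    h=cv2.cvtColor(p,cv2.COLOR_RGB2HSV);m=cv2.inRange(h,np.array(lo),np.array(hi));k=np.zeros_like(m);u0,v0,u1,v1=roi;k[v0:v1,u0:u1]=m[v0:v1,u0:u1]
    cs,_=cv2.findContours(k,cv2.RETR_EXTERNAL,cv2.CHAIN_APPROX_NONE)
    return [(cv2.minAreaRect(x),cv2.countNonZero(cv2.drawContours(np.zeros_like(k),[x],-1,255,-1)),x) for x in cs if len(x)>=amin]
def rectw(c,rect,z):
    b=np.array([onz(c,*q,z)[:2] for q in cv2.boxPoints(rect)]);m=b.mean(0)
    e=[b[1]-b[0],b[2]-b[1]];e.sort(key=np.linalg.norm);l=e[1]
    return m,np.linalg.norm(e[1]),np.linalg.norm(e[0]),np.degrees(np.arctan2(l[1],l[0]))%180
def goto(xyz,yaw=None):
    """shift (cm, tool axes) and spin (deg) from measured pose so that grasp point is at xyz, and tool y (closing line) at world yaw deg"""
    s=r.get_state();M=R.from_quat(s['eef_rot']).as_matrix();g=s['tool_pos']+M[:,2]*r.grip_point_offset
    d=M.T@(np.array(xyz)-g)*100;y=np.degrees(np.arctan2(M[1,1],M[0,1]))
    print('txyz cm',np.round(d,2),'tool y yaw',round(y,1),'grasp pt',np.round(g,4),'tilt',np.round(M[:,2],3))
    if yaw is not None: print('spin',round(-((yaw-y+90)%180-90),1))
E
python3 - <<'E'
from h import *
z=np.load('top0.npz');p,d=z['p'],z['d'];c=optics.get_calibration('top')
for n,lo,hi,roi,zz in [('cab',(60,80,30),(90,255,200),(235,145,395,290),.14),('yel',(22,120,150),(35,255,255),(260,180,310,210),.14),('white',(0,0,180),(180,60,255),(252,200,268,216),.14),('ring',(0,0,180),(180,60,255),(268,216,310,256),.14),('red',(0,150,80),(8,255,255),(250,200,280,225),.21),
 ('A',(8,40,60),(24,200,255),(302,186,332,218),.168),('B',(5,60,40),(20,255,220),(340,222,376,246),.17),('bin',(105,100,40),(125,255,255),(130,230,245,320),.1)]:
    for rc,a,x in blobs(p,lo,hi,roi):
        u,v=map(int,rc[0]);m,L,W,an=rectw(c,rc,zz);print(n,np.round(rc[0],1),a,np.round(m,4),round(L,3),round(W,3),round(an,1),'dep',np.round(dep(c,u,v,d[v,u]),3))
goto([0,0,0],0)
E
```

```text
cab [313.8 218.1] 11417 [0.5751 0.0215] 0.34 0.262 105.2 dep [0.574 0.024 0.139]
yel [276.5 197.5] 29 [0.6333 0.1223] 0.014 0.014 178.9 dep [0.634 0.123 0.142]
yel [295.5 196.5] 30 [0.6345 0.0701] 0.014 0.014 178.7 dep [0.636 0.072 0.139]
white [259.5 208.5] 30 [0.6044 0.1694] 0.014 0.014 179.2 dep [0.606 0.171 0.141]
ring [288.5 236. ] 284 [0.5269 0.0915] 0.079 0.079 43.5 dep [0.526 0.091 0.164]
ring [274.2 222.8] 15 [0.5641 0.1297] 0.027 0.002 43.6 dep [0.564 0.128 0.161]
red [264.9 214.2] 46 [0.581  0.1454] 0.021 0.015 61.8 dep [0.582 0.148 0.21 ]
A [313.7 202.2] 262 [0.6137 0.0201] 0.061 0.031 31.8 dep [0.614 0.022 0.169]
B [357.8 235.4] 276 [ 0.5216 -0.0944] 0.057 0.034 97.8 dep [ 0.523 -0.093  0.164]
bin [189.1 277.1] 5447 [0.4234 0.3743] 0.243 0.179 94.3 dep [0.42  0.402 0.011]
txyz cm [ 1.000e-02 -6.241e+01  2.577e+01] tool y yaw -65.9 grasp pt [ 0.2551 -0.57    0.2567] tilt [-0.001  0.001 -1.   ]
spin -65.9
```

```bash
python3 -m creep '[{"grip":1,"tz":-3},{"grip":1,"tz":-2},{"grip":1,"tx":2.4,"ty":-1.8},{"grip":1,"tx":2.4,"ty":-1.8},{"grip":1,"tx":2.4,"ty":-1.8},{"grip":1,"tx":2.4,"ty":-1.8},{"grip":1,"tx":2.4,"ty":-1.8},{"grip":1,"tx":2.4,"ty":-1.8}]' 20 >/dev/null
python3 -m creep '[{"grip":1,"tx":2.4,"ty":-1.8},{"grip":1,"tx":2.4,"ty":-1.8},{"grip":1,"tx":2.4,"ty":-1.8},{"grip":1,"tx":2.4,"ty":-1.8},{"grip":1,"tx":2.4,"ty":-1.8},{"grip":1,"tx":2.4,"ty":-1.8},{"grip":1,"tx":2.4,"ty":-1.8},{"grip":1,"tx":2.4,"ty":-1.8}]' >/dev/null
python3 -m creep '[{"grip":1,"spin":-7},{"grip":1,"spin":-7},{"grip":1,"spin":-7},{"grip":1,"spin":-7},{"grip":1,"spin":-7},{"grip":1,"spin":-7},{"grip":1,"spin":-7},{"grip":1,"spin":-7}]' >/dev/null
python3 -m creep '[{"grip":1,"spin":-7},{"grip":1,"spin":-7},{"grip":1,"spin":-3.7},{"grip":1},{"grip":1}]'
python3 - <<'E'
from h import *
goto([.5216,-.0944,.3],7.8)
c=optics.get_calibration('wrist');p,d=optics.snapshot('wrist');cv2.imwrite('pics/w1.png',p[:,:,::-1]);np.savez('w1.npz',p=p,d=d,q=r.get_state()['q'])
E=np.array(c['extrinsics']);print(r.get_state()['q'],E.round(3).tolist(),c['fx'],c['cx'],c['cy'])
E
```

```text
txyz cm [ 43.76 -32.53  -4.28] tool y yaw -65.9 grasp pt [ 0.2551 -0.57    0.2567] tilt [-0.001  0.001 -1.   ]
spin -73.7
[ 1.18377786  0.68979269 -0.19454328  1.56607105  0.15732272  0.90251629
 -0.21508059] [[0.408, -0.913, -0.001, -0.625], [-0.875, -0.392, 0.283, -0.039], [-0.259, -0.114, -0.959, 0.389], [0.0, 0.0, 0.0, 1.0]] 335.34679322223474 321.4284474708943 200.58195284867594$[0]: bad value
$[0]: bad value
$[0]: bad value
$[0]: bad value
```

View pics/w1.png

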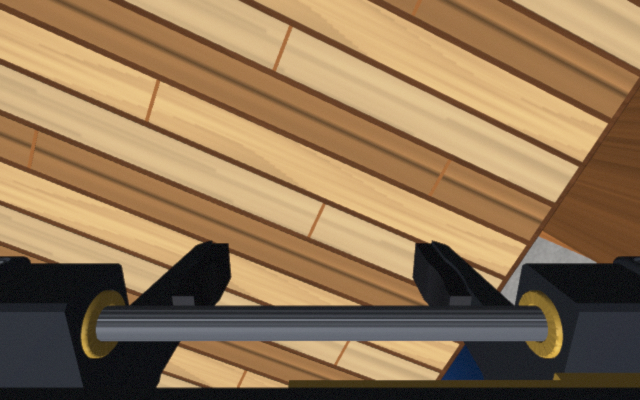

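The picture shows bare table and both fingertips, at about (220,250) and (425,250). The rows were refused and the arm has not moved. Each row probably needs all five keys.

```bash
python3 -m creep '[{"grip":1,"tx":0,"ty":0,"tz":-3,"spin":0},{"grip":1,"tx":0,"ty":0,"tz":-2,"spin":0}]' 20
```

```text
clock: 0.32
tool_pos: [0.2551, -0.57, 0.289]
eef_rot: [0.978, 0.209, -0.0, -0.001]
contact_force: [0.6, -1.3, 0.3]
opening: 0.999
finger_force: 0.0
```

```bash
python3 -m creep '[{"grip":1,"tx":2.4,"ty":-1.8,"tz":0,"spin":0},{"grip":1,"tx":2.4,"ty":-1.8,"tz":0,"spin":0},{"grip":1,"tx":2.4,"ty":-1.8,"tz":0,"spin":0},{"grip":1,"tx":2.4,"ty":-1.8,"tz":0,"spin":0},{"grip":1,"tx":2.4,"ty":-1.8,"tz":0,"spin":0},{"grip":1,"tx":2.4,"ty":-1.8,"tz":0,"spin":0},{"grip":1,"tx":2.4,"ty":-1.8,"tz":0,"spin":0},{"grip":1,"tx":2.4,"ty":-1.8,"tz":0,"spin":0}]' 20 | head -2
python3 -m creep '[{"grip":1,"tx":2.4,"ty":-1.8,"tz":0,"spin":0},{"grip":1,"tx":2.4,"ty":-1.8,"tz":0,"spin":0},{"grip":1,"tx":2.4,"ty":-1.8,"tz":0,"spin":0},{"grip":1,"tx":2.4,"ty":-1.8,"tz":0,"spin":0},{"grip":1,"tx":2.4,"ty":-1.8,"tz":0,"spin":0},{"grip":1,"tx":2.4,"ty":-1.8,"tz":0,"spin":0},{"grip":1,"tx":2.4,"ty":-1.8,"tz":0,"spin":0},{"grip":1,"tx":2.4,"ty":-1.8,"tz":0,"spin":0}]' | head -2
python3 -m creep '[{"grip":1,"tx":0,"ty":0,"tz":0,"spin":-7},{"grip":1,"tx":0,"ty":0,"tz":0,"spin":-7},{"grip":1,"tx":0,"ty":0,"tz":0,"spin":-7},{"grip":1,"tx":0,"ty":0,"tz":0,"spin":-7},{"grip":1,"tx":0,"ty":0,"tz":0,"spin":-7},{"grip":1,"tx":0,"ty":0,"tz":0,"spin":-7},{"grip":1,"tx":0,"ty":0,"tz":0,"spin":-7},{"grip":1,"tx":0,"ty":0,"tz":0,"spin":-7}]' | head -2
python3 -m creep '[{"grip":1,"tx":0,"ty":0,"tz":0,"spin":-7},{"grip":1,"tx":0,"ty":0,"tz":0,"spin":-7},{"grip":1,"tx":0,"ty":0,"tz":0,"spin":-3.7},{"grip":1,"tx":0,"ty":0,"tz":0,"spin":0},{"grip":1,"tx":0,"ty":0,"tz":0,"spin":0}]'
python3 - <<'E'
from h import *
goto([.5216,-.0944,.3],7.8)
c=optics.get_calibration('wrist');p,d=optics.snapshot('wrist');cv2.imwrite('pics/w2.png',p[:,:,::-1]);np.savez('w2.npz',p=p,d=d)
print(r.get_state()['q'].round(2))
for rc,a,x in blobs(p,(5,60,40),(20,255,220),(0,0,640,280),60):
    m,L,W,an=rectw(c,rc,.17);print(np.round(rc[0],1),a,m.round(4),round(L,3),round(W,3),round(an,1))
E
```

```text
clock: 0.98
tool_pos: [0.3721, -0.3592, 0.2886]
clock: 1.65
tool_pos: [0.4885, -0.1494, 0.2886]
clock: 2.32
tool_pos: [0.4879, -0.1508, 0.2885]
clock: 2.73
tool_pos: [0.488, -0.1509, 0.2885]
eef_rot: [0.658, 0.753, -0.0, -0.0]
contact_force: [0.2, -0.1, -0.3]
opening: 1.0
finger_force: 0.0
txyz cm [5.15 4.09 0.72] tool y yaw 7.7 grasp pt [ 0.488  -0.1509  0.3072] tilt [-0.  0. -1.]
spin -0.1
[ 0.58  0.52 -0.58  1.83  0.36  0.9  -0.03]
[257.5 254. ] 68 [ 0.4407 -0.2119] 0.028 0.003 94.5
[143.7 249. ] 131 [ 0.3435 -0.2206] 0.047 0.004 94.5
[430.6 235.8] 5097 [ 0.5851 -0.1767] 0.092 0.077 12.1
[608.6 218.7] 115 [ 0.7287 -0.1412] 0.058 0.002 89.9
[561.5 226.3] 9049 [ 0.6921 -0.154 ] 0.131 0.087 15.7
[134.3 167. ] 58 [ 0.3372 -0.1492] 0.029 0.001 90.6
[ 10. 116.] 81 [ 0.2438 -0.1218] 0.022 0.003 82.9
[375. 129.] 3174 [ 0.5224 -0.0948] 0.055 0.035 101.4
[  7.  137.4] 188 [ 0.2394 -0.1398] 0.069 0.002 90.7
[630.7 113.7] 570 [ 0.7139 -0.0574] 0.052 0.012 105.2
[633.8  60.2] 508 [ 0.7013 -0.021 ] 0.054 0.008 105.6
[512.5  13.5] 979 [ 0.6042 -0.0024] 0.048 0.017 7.7
[250.5 139.5] 32899 [ 0.4284 -0.1276] 0.218 0.149 99.4
[ 62.1 139.3] 25691 [ 0.2808 -0.1473] 0.226 0.087 82.3
```

View pics/w2.png

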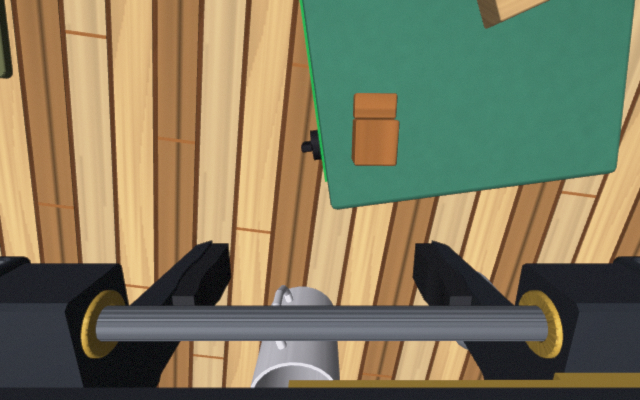

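The wrist view shows B at (376,129). Its thick part is the near half at (376,142), towards the jug. Next I grasp it there.

```bash
python3 -m creep '[{"grip":1,"tx":2.15,"ty":2.05,"tz":0,"spin":0},{"grip":1,"tx":2.15,"ty":2.05,"tz":0,"spin":0},{"grip":1,"tx":0,"ty":0,"tz":3,"spin":0},{"grip":1,"tx":0,"ty":0,"tz":3,"spin":0},{"grip":1,"tx":0,"ty":0,"tz":3,"spin":0},{"grip":1,"tx":0,"ty":0,"tz":3,"spin":0},{"grip":1,"tx":0,"ty":0,"tz":1.4,"spin":0},{"grip":1,"tx":0,"ty":0,"tz":0.9,"spin":0}]' 20
python3 -m creep '[{"grip":-1,"tx":0,"ty":0,"tz":0,"spin":0},{"grip":-1,"tx":0,"ty":0,"tz":0,"spin":0},{"grip":-1,"tx":0,"ty":0,"tz":0,"spin":0},{"grip":-1,"tx":0,"ty":0,"tz":0,"spin":0},{"grip":-1,"tx":0,"ty":0,"tz":0,"spin":0},{"grip":-1,"tx":0,"ty":0,"tz":0,"spin":0},{"grip":-1,"tx":0,"ty":0,"tz":0,"spin":0}]'
python3 -c "
from h import *
goto([.425,.385,.29])"
```

```text
clock: 3.45
tool_pos: [0.5218, -0.1025, 0.1437]
eef_rot: [0.658, 0.753, -0.001, -0.001]
contact_force: [0.2, -0.1, -0.6]
opening: 0.999
finger_force: 0.0
clock: 4.03
tool_pos: [0.5232, -0.1027, 0.1462]
eef_rot: [0.657, 0.754, 0.0, 0.0]
contact_force: [0.4, 0.1, 0.1]
opening: 0.496
finger_force: 0.0
txyz cm [ 49.65  -3.1  -12.53] tool y yaw 7.8 grasp pt [ 0.5232 -0.1027  0.1649] tilt [ 0.001 -0.    -1.   ]
```

```bash
python3 -m creep '[{"grip":-1,"tx":0,"ty":0,"tz":0,"spin":0},{"grip":-1,"tx":0,"ty":0,"tz":0,"spin":0},{"grip":-1,"tx":0,"ty":0,"tz":0,"spin":0},{"grip":-1,"tx":0,"ty":0,"tz":-1,"spin":0},{"grip":-1,"tx":0,"ty":0,"tz":-2.5,"spin":0},{"grip":-1,"tx":0,"ty":0,"tz":-3,"spin":0},{"grip":-1,"tx":0,"ty":0,"tz":-3,"spin":0},{"grip":-1,"tx":0,"ty":0,"tz":-3,"spin":0}]'
python3 -c "
from h import *
p,d=optics.snapshot('wrist');cv2.imwrite('pics/w3.png',p[:,:,::-1])
goto([.425,.385,.29])"
```

```text
clock: 4.7
tool_pos: [0.5224, -0.1023, 0.2725]
eef_rot: [0.657, 0.754, -0.0, -0.0]
contact_force: [0.6, -0.4, -0.9]
opening: 0.38
finger_force: 20.0
txyz cm [49.62 -3.35  0.55] tool y yaw 7.8 grasp pt [ 0.5257 -0.102   0.2968] tilt [ 0.01  -0.001 -1.   ]
```

```bash
python3 -m creep '[{"grip":-1,"tx":2,"ty":-0.2,"tz":0,"spin":0},{"grip":-1,"tx":3.5,"ty":-0.2,"tz":0,"spin":0},{"grip":-1,"tx":3.5,"ty":-0.2,"tz":0,"spin":0},{"grip":-1,"tx":3.5,"ty":-0.2,"tz":0,"spin":0},{"grip":-1,"tx":3.5,"ty":-0.2,"tz":0,"spin":0},{"grip":-1,"tx":3.5,"ty":-0.2,"tz":0,"spin":0},{"grip":-1,"tx":3.5,"ty":-0.2,"tz":0,"spin":0},{"grip":-1,"tx":3.5,"ty":-0.2,"tz":0,"spin":0}]' | head -2
python3 -m creep '[{"grip":-1,"tx":3.5,"ty":-0.2,"tz":0,"spin":0},{"grip":-1,"tx":3.5,"ty":-0.2,"tz":0,"spin":0},{"grip":-1,"tx":3.5,"ty":-0.2,"tz":0,"spin":0},{"grip":-1,"tx":3.5,"ty":-0.2,"tz":0,"spin":0},{"grip":-1,"tx":3.5,"ty":-0.2,"tz":0,"spin":0},{"grip":-1,"tx":3.5,"ty":-0.2,"tz":0,"spin":0},{"grip":-1,"tx":3.5,"ty":-0.2,"tz":0,"spin":0},{"grip":-1,"tx":0,"ty":0,"tz":0,"spin":0}]'
python3 -c "
from h import *
goto([.425,.385,.08])
p,d=optics.snapshot('wrist');cv2.imwrite('pics/w4.png',p[:,:,::-1])
c=optics.get_calibration('wrist')
for rc,a,x in blobs(p,(105,100,40),(125,255,255),(0,0,640,400),60): print(rc,rectw(c,rc,.1))
"
```

```text
clock: 5.42
tool_pos: [0.4703, 0.1593, 0.2711]
clock: 6.08
tool_pos: [0.4195, 0.4074, 0.2716]
eef_rot: [0.654, 0.757, 0.002, -0.004]
contact_force: [0.3, 1.1, 0.7]
opening: 0.381
finger_force: 20.0
txyz cm [-2.46  0.24 21.01] tool y yaw 8.4 grasp pt [0.4195 0.4072 0.2903] tilt [-0.002  0.008 -1.   ]
((330.0, 179.0), (194.0, 196.0), 90.0) (array([0.43038142, 0.39736235]), np.float64(0.19382833263083155), np.float64(0.17505659127694082), np.float64(103.28159479709753))
```

View pics/w4.png

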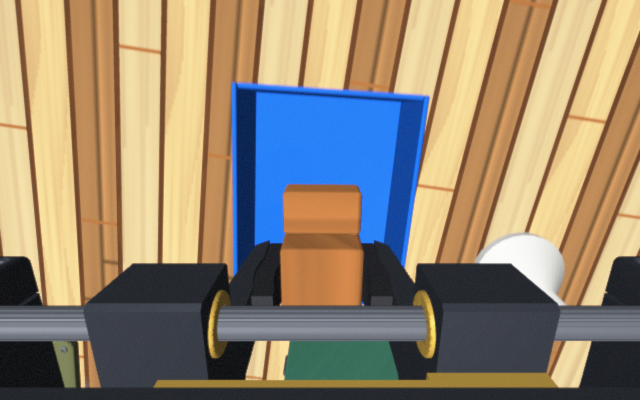

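B is firmly held. The bin's far rim is at about row 91, between columns 235 and 428. Next I lower into the bin and release.

```bash
python3 -m creep '[{"grip":-1,"tx":-1,"ty":0.2,"tz":2,"spin":0},{"grip":-1,"tx":-1,"ty":0.2,"tz":3.5,"spin":0},{"grip":-1,"tx":0,"ty":0,"tz":3.5,"spin":0},{"grip":-1,"tx":0,"ty":0,"tz":3.5,"spin":0},{"grip":-1,"tx":0,"ty":0,"tz":3.5,"spin":0},{"grip":-1,"tx":0,"ty":0,"tz":3,"spin":0},{"grip":-1,"tx":0,"ty":0,"tz":1.5,"spin":0},{"grip":-1,"tx":0,"ty":0,"tz":0,"spin":0}]'
python3 -m creep '[{"grip":0.6,"tx":0,"ty":0,"tz":0,"spin":0},{"grip":0.6,"tx":0,"ty":0,"tz":0,"spin":0},{"grip":0.6,"tx":0,"ty":0,"tz":0,"spin":0},{"grip":0.6,"tx":0,"ty":0,"tz":0,"spin":0},{"grip":0.6,"tx":0,"ty":0,"tz":-3,"spin":0},{"grip":1,"tx":0,"ty":0,"tz":-3.5,"spin":0},{"grip":1,"tx":0,"ty":0,"tz":-3.5,"spin":0},{"grip":1,"tx":0,"ty":0,"tz":-3.5,"spin":0}]'
python3 -m creep '[{"grip":1,"tx":0,"ty":0,"tz":-3.5,"spin":0},{"grip":1,"tx":0,"ty":0,"tz":-3.5,"spin":0},{"grip":1,"tx":0,"ty":0,"tz":0,"spin":0}]'
python3 -c "
from h import *
goto([.6137,.0201,.29],-58.2)
p,d=optics.snapshot('top');np.savez('top1.npz',p=p,d=d);c=optics.get_calibration('top')
for rc,a,x in blobs(p,(3,60,40),(20,255,220),(140,230,240,320)): print('inbin',rc,a)
print(r.get_state()['q'].round(2))
"
```

```text
clock: 6.8
tool_pos: [0.4295, 0.3759, 0.0625]
eef_rot: [0.658, 0.753, -0.004, 0.0]
contact_force: [0.6, -0.0, 0.0]
opening: 0.381
finger_force: 20.0
clock: 7.47
tool_pos: [0.4305, 0.3792, 0.2032]
eef_rot: [0.657, 0.754, 0.0, 0.0]
contact_force: [0.7, 1.2, -0.6]
opening: 0.965
finger_force: 0.0
clock: 7.72
tool_pos: [0.4328, 0.3828, 0.2787]
eef_rot: [0.657, 0.753, 0.007, 0.0]
contact_force: [-0.1, 0.9, 0.3]
opening: 0.998
finger_force: 0.0
txyz cm [-38.38  13.03   0.53] tool y yaw 7.8 grasp pt [0.4326 0.3826 0.2974] tilt [ 0.01   0.011 -1.   ]
spin 66.0
inbin ((209.5, 310.5), (59.0, 17.0), 0.0) 683
inbin ((236.93443298339844, 292.7787170410156), (12.041254043579102, 4.979465961456299), 84.80557250976562) 28
inbin ((193.81539916992188, 273.5231018066406), (10.17084789276123, 18.109071731567383), 82.87498474121094) 185
inbin ((158.0, 253.5), (6.0, 1.0), 0.0) 10
inbin ((142.5, 257.0), (5.0, 12.0), 0.0) 47
inbin ((183.5, 244.0), (5.0, 0.0), 180.0) 6
inbin ((235.68276977539062, 261.1930847167969), (39.19747543334961, 8.138458251953125), 85.2363510131836) 180
inbin ((226.0, 241.0), (4.0, 0.0), 180.0) 5
inbin ((189.63233947753906, 237.2205810546875), (14.188852310180664, 98.78507995605469), 85.60128784179688) 381
[-0.49  0.62 -0.54  1.67  0.38  0.95 -1.03]
```

```bash
python3 -m creep '[{"grip":1,"tx":-2.4,"ty":0.8,"tz":0,"spin":0},{"grip":1,"tx":-3.6,"ty":1.22,"tz":0,"spin":0},{"grip":1,"tx":-3.6,"ty":1.22,"tz":0,"spin":0},{"grip":1,"tx":-3.6,"ty":1.22,"tz":0,"spin":0},{"grip":1,"tx":-3.6,"ty":1.22,"tz":0,"spin":0},{"grip":1,"tx":-3.6,"ty":1.22,"tz":0,"spin":0},{"grip":1,"tx":-3.6,"ty":1.22,"tz":0,"spin":0},{"grip":1,"tx":-3.6,"ty":1.22,"tz":0,"spin":0}]' | head -2
python3 -m creep '[{"grip":1,"tx":-3.6,"ty":1.22,"tz":0,"spin":0},{"grip":1,"tx":-3.6,"ty":1.22,"tz":0,"spin":0},{"grip":1,"tx":-3.6,"ty":1.22,"tz":0,"spin":0},{"grip":1,"tx":0,"ty":0,"tz":0,"spin":6.6},{"grip":1,"tx":0,"ty":0,"tz":0,"spin":6.6},{"grip":1,"tx":0,"ty":0,"tz":0,"spin":6.6},{"grip":1,"tx":0,"ty":0,"tz":0,"spin":6.6},{"grip":1,"tx":0,"ty":0,"tz":0,"spin":6.6}]' | head -2
python3 -m creep '[{"grip":1,"tx":0,"ty":0,"tz":0,"spin":6.6},{"grip":1,"tx":0,"ty":0,"tz":0,"spin":6.6},{"grip":1,"tx":0,"ty":0,"tz":0,"spin":6.6},{"grip":1,"tx":0,"ty":0,"tz":0,"spin":6.6},{"grip":1,"tx":0,"ty":0,"tz":0,"spin":6.6},{"grip":1,"tx":0,"ty":0,"tz":0,"spin":0}]'
python3 -c "
from h import *
goto([.6137,.0201,.1635],-58.2)
c=optics.get_calibration('wrist');p,d=optics.snapshot('wrist');cv2.imwrite('pics/w5.png',p[:,:,::-1])
for rc,a,x in blobs(p,(8,40,60),(24,200,255),(200,150,440,400),50): print('A',rc,a,rectw(c,rc,.168))
p,d=optics.snapshot('top');c=optics.get_calibration('top');h=cv2.resize(p[225:325,130:290],None,fx=5,fy=5);
for rc,a,x in blobs(p,(3,60,40),(20,255,220),(155,245,225,305)): print('inbin',rc,a)
"
```

```text
clock: 8.43
tool_pos: [0.5605, 0.1163, 0.27]
clock: 9.1
tool_pos: [0.6108, 0.0162, 0.2698]
clock: 9.6
tool_pos: [0.6108, 0.0164, 0.2699]
eef_rot: [0.962, 0.273, -0.001, 0.0]
contact_force: [0.3, -0.5, 0.3]
opening: 0.995
finger_force: 0.0
txyz cm [ 0.46 -0.16 12.51] tool y yaw -58.3 grasp pt [0.6108 0.0164 0.2886] tilt [-0.002 -0.001 -1.   ]
spin -0.1
A ((319.5, 364.4999694824219), (238.99996948242188, 46.99999237060547), 0.0) 8777 (array([ 0.47824151, -0.06435575]), np.float64(0.21022705036137374), np.float64(0.051968897136503656), np.float64(121.61945496289499))
A ((319.0, 188.0), (76.0, 40.0), 90.0) 3015 (array([0.61753651, 0.02164049]), np.float64(0.05980097805014682), np.float64(0.02948837892664028), np.float64(32.49696079746511))
inbin ((193.78997802734375, 273.52996826171875), (10.040916442871094, 18.10193634033203), 81.8698959350586) 184
inbin ((157.0, 247.0), (4.0, 0.0), 180.0) 5
inbin ((166.0, 246.0), (4.0, 0.0), 180.0) 5
inbin ((175.0, 245.0), (4.0, 0.0), 180.0) 5
```

View pics/w5.png

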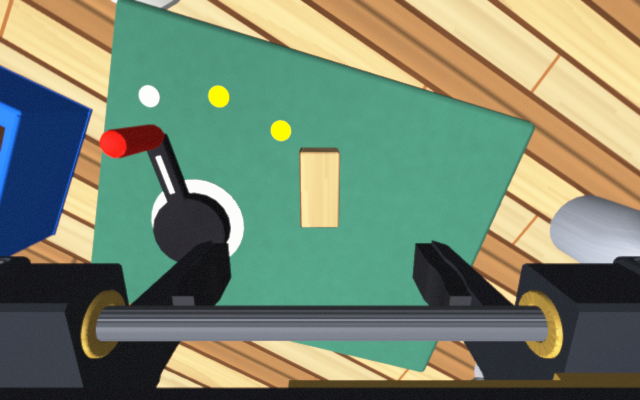

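B is in the bin at top-view pixel (194,273). The wrist view shows A at (319,188), square to the fingers. The post, at (130,140), is clear of the hand. Next I grasp A.

```bash
python3 -m creep '[{"grip":1,"tx":0.6,"ty":-0.1,"tz":0,"spin":0},{"grip":1,"tx":0,"ty":0,"tz":3,"spin":0},{"grip":1,"tx":0,"ty":0,"tz":3,"spin":0},{"grip":1,"tx":0,"ty":0,"tz":3,"spin":0},{"grip":1,"tx":0,"ty":0,"tz":2,"spin":0},{"grip":1,"tx":0,"ty":0,"tz":1.4,"spin":0},{"grip":-1,"tx":0,"ty":0,"tz":0,"spin":0},{"grip":-1,"tx":0,"ty":0,"tz":0,"spin":0}]' 20
python3 -m creep '[{"grip":-1,"tx":0,"ty":0,"tz":0,"spin":0},{"grip":-1,"tx":0,"ty":0,"tz":0,"spin":0},{"grip":-1,"tx":0,"ty":0,"tz":0,"spin":0},{"grip":-1,"tx":0,"ty":0,"tz":0,"spin":0},{"grip":-1,"tx":0,"ty":0,"tz":0,"spin":0},{"grip":-1,"tx":0,"ty":0,"tz":0,"spin":0},{"grip":-1,"tx":0,"ty":0,"tz":0,"spin":0},{"grip":-1,"tx":0,"ty":0,"tz":0,"spin":0}]'
python3 -m creep '[{"grip":-1,"tx":0,"ty":0,"tz":0,"spin":0},{"grip":-1,"tx":0,"ty":0,"tz":-1,"spin":0},{"grip":-1,"tx":0,"ty":0,"tz":-3,"spin":0},{"grip":-1,"tx":0,"ty":0,"tz":-3,"spin":0},{"grip":-1,"tx":0,"ty":0,"tz":-3,"spin":0},{"grip":-1,"tx":0,"ty":0,"tz":-2.5,"spin":0},{"grip":-1,"tx":0,"ty":0,"tz":0,"spin":0}]'
python3 -c "
from h import *
goto([.425,.375,.29],7.8)"
```

```text
clock: 10.37
tool_pos: [0.616, 0.0209, 0.1461]
eef_rot: [0.962, 0.275, -0.001, -0.0]
contact_force: [0.4, 0.7, 0.3]
opening: 0.877
finger_force: 0.0
clock: 11.03
tool_pos: [0.6162, 0.0206, 0.1469]
eef_rot: [0.962, 0.274, 0.0, 0.0]
contact_force: [-0.4, 0.8, 0.6]
opening: 0.341
finger_force: 20.0
clock: 11.62
tool_pos: [0.6194, 0.0212, 0.278]
eef_rot: [0.962, 0.274, 0.005, 0.001]
contact_force: [0.6, 0.6, 0.0]
opening: 0.343
finger_force: 20.0
txyz cm [  2.13 -40.31   0.51] tool y yaw -58.2 grasp pt [0.6192 0.0212 0.2967] tilt [ 0.011  0.001 -1.   ]
spin -66.0
```

```bash
python3 -m creep '[{"grip":-1,"tx":0.2,"ty":-2.3,"tz":0,"spin":0},{"grip":-1,"tx":0.2,"ty":-3.5,"tz":0,"spin":0},{"grip":-1,"tx":0.2,"ty":-3.5,"tz":0,"spin":0},{"grip":-1,"tx":0.2,"ty":-3.5,"tz":0,"spin":0},{"grip":-1,"tx":0.2,"ty":-3.5,"tz":0,"spin":0},{"grip":-1,"tx":0.2,"ty":-3.5,"tz":0,"spin":0},{"grip":-1,"tx":0.2,"ty":-3.5,"tz":0,"spin":0},{"grip":-1,"tx":0.2,"ty":-3.5,"tz":0,"spin":0}]' | head -2
python3 -m creep '[{"grip":-1,"tx":0.2,"ty":-3.5,"tz":0,"spin":0},{"grip":-1,"tx":0.2,"ty":-3.5,"tz":0,"spin":0},{"grip":-1,"tx":0,"ty":-3.5,"tz":0,"spin":0},{"grip":-1,"tx":0,"ty":-2.5,"tz":0,"spin":0},{"grip":-1,"tx":0,"ty":0,"tz":2,"spin":0},{"grip":-1,"tx":0,"ty":0,"tz":3,"spin":0},{"grip":-1,"tx":0,"ty":0,"tz":0,"spin":0}]'
python3 -c "
from h import *
goto([.43,.385,.085],7.8)"
```

```text
clock: 12.28
tool_pos: [0.4872, 0.258, 0.2718]
clock: 12.87
tool_pos: [0.4205, 0.3674, 0.2176]
eef_rot: [0.961, 0.275, -0.004, 0.002]
contact_force: [-0.4, -0.9, -0.1]
opening: 0.336
finger_force: 20.0
txyz cm [ 1.85 -1.03 15.12] tool y yaw -58.1 grasp pt [0.4207 0.3675 0.2363] tilt [-0.006 -0.007 -1.   ]
spin -65.9
```

```bash
python3 -m creep '[{"grip":-1,"tx":0.9,"ty":-0.5,"tz":2,"spin":0},{"grip":-1,"tx":0.9,"ty":-0.5,"tz":3.5,"spin":0},{"grip":-1,"tx":0,"ty":0,"tz":3.5,"spin":0},{"grip":-1,"tx":0,"ty":0,"tz":3.5,"spin":0},{"grip":-1,"tx":0,"ty":0,"tz":2,"spin":0},{"grip":-1,"tx":0,"ty":0,"tz":0,"spin":0},{"grip":0.5,"tx":0,"ty":0,"tz":0,"spin":0},{"grip":0.5,"tx":0,"ty":0,"tz":0,"spin":0}]'
python3 -m creep '[{"grip":0.5,"tx":0,"ty":0,"tz":0,"spin":0},{"grip":0.5,"tx":0,"ty":0,"tz":0,"spin":0},{"grip":0.5,"tx":0,"ty":0,"tz":-3,"spin":0},{"grip":0.5,"tx":0,"ty":0,"tz":-3.5,"spin":0},{"grip":0.5,"tx":0,"ty":0,"tz":-3.5,"spin":0},{"grip":0.5,"tx":0,"ty":0,"tz":-3.5,"spin":-6.6},{"grip":0.5,"tx":0,"ty":0,"tz":-3.5,"spin":-6.6},{"grip":0.5,"tx":0,"ty":0,"tz":-3.5,"spin":-6.6}]'
python3 -m creep '[{"grip":0.5,"tx":0,"ty":0,"tz":0,"spin":-6.6},{"grip":0.5,"tx":0,"ty":0,"tz":0,"spin":-6.6},{"grip":0.5,"tx":0,"ty":0,"tz":0,"spin":-6.6},{"grip":0.5,"tx":0,"ty":0,"tz":0,"spin":-6.6},{"grip":0.5,"tx":0,"ty":0,"tz":0,"spin":-6.6},{"grip":0.5,"tx":0,"ty":0,"tz":0,"spin":-6.6},{"grip":0.5,"tx":0,"ty":0,"tz":0,"spin":-6.6},{"grip":0.5,"tx":0,"ty":0,"tz":0,"spin":0}]'
python3 -c "
from h import *
goto([.582,.1475,.27],7.8)
for n in ('top','side'):
    p,d=optics.snapshot(n);np.savez(n+'2.npz',p=p,d=d)
    if n=='top': P=cv2.resize(p[145:320,130:400],None,fx=2.5,fy=2.5);cv2.imwrite('pics/top2.png',P[:,:,::-1]);c=optics.get_calibration(n)
    if n=='top':
        for rc,a,x in blobs(p,(0,150,80),(8,255,255),(250,180,340,230)): print('red',rc,a,onz(c,*rc[0],.14),onz(c,*rc[0],.21))
"
```

```text
clock: 13.53
tool_pos: [0.4346, 0.3881, 0.0785]
eef_rot: [0.962, 0.274, 0.001, -0.001]
contact_force: [0.8, 0.4, 0.8]
opening: 0.466
finger_force: 0.0
clock: 14.2
tool_pos: [0.4333, 0.3871, 0.285]
eef_rot: [0.899, 0.438, 0.001, 0.0]
contact_force: [0.6, 0.5, -0.2]
opening: 0.75
finger_force: 0.0
clock: 14.87
tool_pos: [0.4336, 0.387, 0.2827]
eef_rot: [0.656, 0.754, 0.001, 0.0]
contact_force: [0.0, 0.3, 0.9]
opening: 0.75
finger_force: 0.0
txyz cm [-25.78  11.38   3.14] tool y yaw 7.9 grasp pt [0.4336 0.387  0.3014] tilt [ 0.001  0.001 -1.   ]
spin 0.1
red ((264.9000244140625, 214.20001220703125), (8.049844741821289, 5.81377649307251), 26.56505012512207) 46 [0.58822793 0.15483217 0.14      ] [0.58102203 0.14541027 0.21      ]
red ((314.0, 204.5), (5.0, 4.0), 90.0) 24 [0.61089358 0.01994424 0.14      ] [0.60237899 0.01831063 0.21      ]
```

View pics/top2.png

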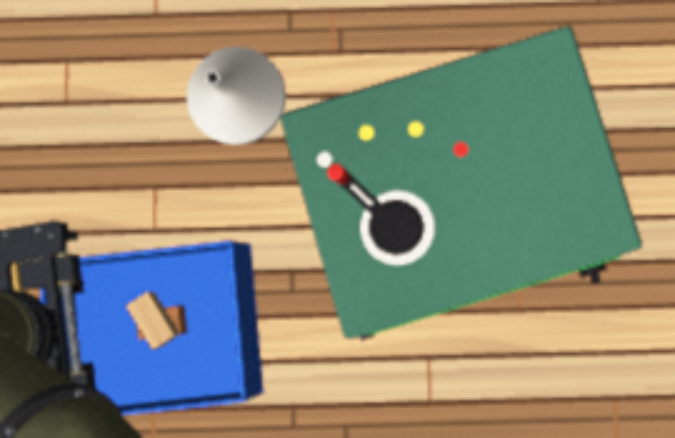

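Both offcuts are in the bin, at about (150,320) in the crop. The red mark is uncovered at (460,149), which is world (0.611,0.020). Next I go above the post and look.

```bash
python3 -m creep '[{"grip":0.5,"tx":-2.2,"ty":1,"tz":0,"spin":0},{"grip":0.5,"tx":-3.4,"ty":1.5,"tz":0,"spin":0},{"grip":0.5,"tx":-3.4,"ty":1.5,"tz":0,"spin":0},{"grip":0.5,"tx":-3.4,"ty":1.5,"tz":0,"spin":0},{"grip":0.5,"tx":-3.4,"ty":1.5,"tz":0,"spin":0},{"grip":0.5,"tx":-3.4,"ty":1.5,"tz":0,"spin":0},{"grip":0.5,"tx":-3.4,"ty":1.5,"tz":0,"spin":0},{"grip":0.5,"tx":-3.2,"ty":1.4,"tz":0,"spin":0}]' | head -2
python3 -m creep '[{"grip":0.5,"tx":0,"ty":0,"tz":0,"spin":0},{"grip":0.5,"tx":0,"ty":0,"tz":0,"spin":0}]'
python3 -c "
from h import *
goto([.5834,.1482,.188],7.8)
c=optics.get_calibration('wrist');p,d=optics.snapshot('wrist');cv2.imwrite('pics/w6.png',p[:,:,::-1])
for rc,a,x in blobs(p,(0,150,80),(8,255,255),(0,0,640,400),15): print('red',rc,a,onz(c,*rc[0],.21))
"
```

```text
clock: 15.63
tool_pos: [0.5824, 0.1449, 0.2822]
clock: 15.8
tool_pos: [0.5825, 0.1444, 0.2817]
eef_rot: [0.66, 0.751, -0.0, 0.001]
contact_force: [-0.9, 0.9, 0.8]
opening: 0.747
finger_force: 0.0
txyz cm [ 0.38  0.14 11.24] tool y yaw 7.4 grasp pt [0.5825 0.1444 0.3004] tilt [ 0.001 -0.001 -1.   ]
spin -0.4
red ((336.0, 304.0), (2.0, 10.0), 90.0) 28 [0.60273501 0.07385722 0.21      ]
red ((325.0, 195.0), (38.0, 24.0), 90.0) 785 [0.58359756 0.15630144 0.21      ]
```

```bash
python3 -m creep '[{"grip":0.5,"tx":0.4,"ty":0.1,"tz":2,"spin":0},{"grip":0.5,"tx":0,"ty":0,"tz":3,"spin":0},{"grip":0.5,"tx":0,"ty":0,"tz":3,"spin":0},{"grip":0.5,"tx":0,"ty":0,"tz":2,"spin":0},{"grip":0.5,"tx":0,"ty":0,"tz":1.2,"spin":0},{"grip":0.5,"tx":0,"ty":0,"tz":0,"spin":0},{"grip":-1,"tx":0,"ty":0,"tz":0,"spin":0},{"grip":-1,"tx":0,"ty":0,"tz":0,"spin":0}]' 25
python3 -m creep '[{"grip":-1,"tx":0,"ty":0,"tz":0,"spin":0},{"grip":-1,"tx":0,"ty":0,"tz":0,"spin":0},{"grip":-1,"tx":0,"ty":0,"tz":0,"spin":0},{"grip":-1,"tx":0,"ty":0,"tz":0,"spin":0},{"grip":-1,"tx":0,"ty":0,"tz":0,"spin":0},{"grip":-1,"tx":0,"ty":0,"tz":0,"spin":0},{"grip":-1,"tx":0,"ty":0,"tz":0,"spin":0},{"grip":-1,"tx":0,"ty":0,"tz":0,"spin":0}]'
python3 -c "
from h import *
goto([.5834,.1482,.188],7.8)
s=r.get_state();M=R.from_quat(s['eef_rot']).as_matrix();g=s['tool_pos']+M[:,2]*r.grip_point_offset
A=np.array([.5269,.0915]);v=g[:2]-A;print(np.hypot(*v),np.degrees(np.arctan2(v[1],v[0])))
th=np.radians(np.linspace(45.1,-40.5,17));P=A+.08*np.c_[np.cos(th),np.sin(th)]
D=np.diff(np.c_[P,np.zeros(17)],axis=0)@M*100;print(D[:,:2].round(2).tolist())
"
```

```text
clock: 16.52
tool_pos: [0.5825, 0.1527, 0.1713]
eef_rot: [0.657, 0.754, 0.001, 0.0]
contact_force: [-0.3, 0.1, -0.1]
opening: 0.627
finger_force: 0.0
clock: 17.18
tool_pos: [0.5846, 0.1518, 0.1703]
eef_rot: [0.658, 0.753, 0.003, 0.001]
contact_force: [5.5, 0.5, -1.2]
opening: 0.194
finger_force: 25.0
txyz cm [-0.33 -0.16  0.1 ] tool y yaw 7.8 grasp pt [0.5845 0.1517 0.189 ] tilt [ 0.005  0.002 -1.   ]
spin -0.0
0.08332886779057 46.272789541069486
[[-0.61, 0.42], [-0.65, 0.37], [-0.68, 0.3], [-0.71, 0.24], [-0.73, 0.17], [-0.74, 0.1], [-0.75, 0.03], [-0.75, -0.04], [-0.74, -0.11], [-0.73, -0.17], [-0.71, -0.24], [-0.68, -0.31], [-0.65, -0.37], [-0.61, -0.43], [-0.57, -0.48], [-0.52, -0.53]]
```

The post is gripped: the opening is about 17 mm at 25 N. Now I swing it, checking at the halfway point.

```bash
python3 -m creep '[{"grip":-1,"tx":-0.6,"ty":0.4,"tz":0,"spin":0},{"grip":-1,"tx":-0.65,"ty":0.37,"tz":0,"spin":0},{"grip":-1,"tx":-0.7,"ty":0.3,"tz":0,"spin":0},{"grip":-1,"tx":-0.7,"ty":0.25,"tz":0,"spin":0},{"grip":-1,"tx":-0.73,"ty":0.17,"tz":0,"spin":0},{"grip":-1,"tx":-0.75,"ty":0.1,"tz":0,"spin":0},{"grip":-1,"tx":-0.75,"ty":0.03,"tz":0,"spin":0},{"grip":-1,"tx":-0.75,"ty":-0.04,"tz":0,"spin":0}]' 30
python3 -c "
from h import *
goto([.5834,.1482,.188])
s=r.get_state();M=R.from_quat(s['eef_rot']).as_matrix();g=s['tool_pos']+M[:,2]*r.grip_point_offset
v=g[:2]-np.array([.5269,.0915]);print(np.hypot(*v),np.degrees(np.arctan2(v[1],v[0])))
"
```

```text
clock: 17.85
tool_pos: [0.6081, 0.1035, 0.1705]
eef_rot: [0.656, 0.754, 0.006, -0.001]
contact_force: [8.4, 9.6, -6.2]
opening: 0.192
finger_force: 30.0
txyz cm [ 4.79 -1.82  0.15] tool y yaw 7.9 grasp pt [0.608  0.1033 0.1892] tilt [ 0.007  0.011 -1.   ]
0.08193849215164747 8.274752956774233
```

```bash
python3 -m creep '[{"grip":-1,"tx":-0.75,"ty":-0.11,"tz":0,"spin":0},{"grip":-1,"tx":-0.73,"ty":-0.2,"tz":0,"spin":0},{"grip":-1,"tx":-0.71,"ty":-0.25,"tz":0,"spin":0},{"grip":-1,"tx":-0.68,"ty":-0.33,"tz":0,"spin":0},{"grip":-1,"tx":-0.65,"ty":-0.38,"tz":0,"spin":0},{"grip":-1,"tx":-0.61,"ty":-0.43,"tz":0,"spin":0},{"grip":-1,"tx":-0.57,"ty":-0.48,"tz":0,"spin":0},{"grip":-1,"tx":-0.52,"ty":-0.53,"tz":0,"spin":0}]'
python3 -m creep '[{"grip":-1,"tx":0,"ty":0,"tz":0,"spin":0},{"grip":-1,"tx":0,"ty":0,"tz":0,"spin":0},{"grip":-1,"tx":0,"ty":0,"tz":0,"spin":0}]'
cat > dial.py <<'E'
from h import *
s=r.get_state();M=R.from_quat(s['eef_rot']).as_matrix();g=s['tool_pos']+M[:,2]*r.grip_point_offset
v=g[:2]-np.array([.5269,.0915]);print(np.hypot(*v),np.degrees(np.arctan2(v[1],v[0])))
p=.08*np.array([np.cos(np.radians(-40.7)),np.sin(np.radians(-40.7))])+[.5269,.0915];goto([*p,g[2]])
for n in ('top','side','wrist'):
    p,d=optics.snapshot(n);c=optics.get_calibration(n)
    if n=='side': cv2.imwrite('pics/side_d.png',cv2.resize(p[120:300,200:400],None,fx=3,fy=3)[:,:,::-1])
    if n=='wrist': cv2.imwrite('pics/w_d.png',p[:,:,::-1])
    if n=='top': cv2.imwrite('pics/top_d.png',cv2.resize(p[160:280,230:390],None,fx=4,fy=4)[:,:,::-1])
E
python3 dial.py
```

```text
clock: 18.52
tool_pos: [0.5969, 0.0396, 0.1712]
eef_rot: [0.659, 0.752, 0.008, 0.008]
contact_force: [26.7, -5.5, -13.7]
opening: 0.178
finger_force: 30.4
clock: 18.77
tool_pos: [0.5952, 0.0364, 0.171]
eef_rot: [0.66, 0.751, 0.004, 0.008]
contact_force: [20.4, -8.6, -8.8]
opening: 0.176
finger_force: 30.6
0.08742210466612528 -39.02048651893258
txyz cm [ 0.38 -0.68 -0.01] tool y yaw 7.4 grasp pt [0.5948 0.0365 0.1897] tilt [ 0.018 -0.004 -1.   ]
```

View pics/side_d.png

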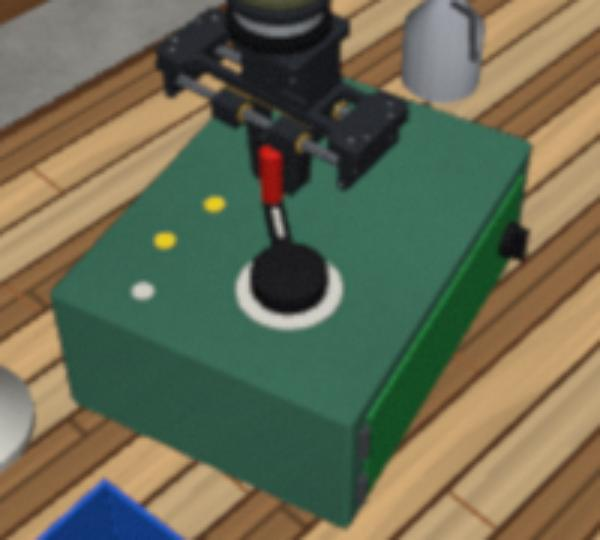

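The side view shows the arm at about (275,220) in the crop, a little short of the red mark. The opening has dropped to 15.5 mm, so the post has slid to the edge of the pads. I'll bring it back gently and re-grip with the fingers closing along the direction of travel, turning the tool with the dial so the pads face the load.

```bash
python3 -m creep '[{"grip":-1,"tx":0.52,"ty":0.5,"tz":0,"spin":0},{"grip":-1,"tx":0.57,"ty":0.48,"tz":0,"spin":0},{"grip":-1,"tx":0.61,"ty":0.43,"tz":0,"spin":0},{"grip":-1,"tx":0.65,"ty":0.38,"tz":0,"spin":0},{"grip":-1,"tx":0.68,"ty":0.33,"tz":0,"spin":0},{"grip":-1,"tx":0.71,"ty":0.25,"tz":0,"spin":0},{"grip":-1,"tx":0.73,"ty":0.2,"tz":0,"spin":0},{"grip":-1,"tx":0.75,"ty":0.11,"tz":0,"spin":0}]' 20
python3 -m creep '[{"grip":-1,"tx":0.75,"ty":0.04,"tz":0,"spin":0},{"grip":-1,"tx":0.75,"ty":-0.03,"tz":0,"spin":0},{"grip":-1,"tx":0.75,"ty":-0.1,"tz":0,"spin":0},{"grip":-1,"tx":0.73,"ty":-0.17,"tz":0,"spin":0},{"grip":-1,"tx":0.7,"ty":-0.25,"tz":0,"spin":0},{"grip":-1,"tx":0.7,"ty":-0.3,"tz":0,"spin":0},{"grip":-1,"tx":0.65,"ty":-0.37,"tz":0,"spin":0},{"grip":-1,"tx":0.6,"ty":-0.4,"tz":0,"spin":0}]'
python3 -c "
from h import *
goto([.5834,.1482,.19],-45)
print(r.get_state()['q'].round(2))
p,d=optics.snapshot('side');c=optics.get_calibration('side')
for rc,a,x in blobs(p,(0,150,60),(8,255,255),(200,140,340,260),15): print('red',rc,a,onz(c,*rc[0],.186))
"
```

```text
clock: 19.58
tool_pos: [0.609, 0.0981, 0.1704]
eef_rot: [0.658, 0.753, 0.003, 0.002]
contact_force: [7.4, -0.2, -2.3]
opening: 0.196
finger_force: 20.0
clock: 20.25
tool_pos: [0.584, 0.1523, 0.1704]
eef_rot: [0.657, 0.754, 0.002, 0.002]
contact_force: [17.5, -9.4, -4.3]
opening: 0.193
finger_force: 20.0
txyz cm [-0.4  -0.1  -0.09] tool y yaw 7.9 grasp pt [0.5839 0.1523 0.1891] tilt [ 0.006  0.002 -1.   ]
spin 52.9
[-0.05  0.78 -0.51  1.69  0.5   0.79 -0.65]
red ((257.64801025390625, 207.56398010253906), (13.86362361907959, 4.651021480560303), 79.69515228271484) 55 [0.5733681  0.16420221 0.186     ]
```

```bash
python3 -m creep '[{"grip":0.5,"tx":0,"ty":0,"tz":0,"spin":0},{"grip":0.5,"tx":0,"ty":0,"tz":0,"spin":0},{"grip":0.5,"tx":0,"ty":0,"tz":0,"spin":0},{"grip":0.5,"tx":0,"ty":0,"tz":0,"spin":0},{"grip":0.5,"tx":0,"ty":0,"tz":0,"spin":0},{"grip":0.5,"tx":-0.3,"ty":0,"tz":0,"spin":0},{"grip":0.5,"tx":0,"ty":0,"tz":0,"spin":0}]'  20
python3 -m creep '[{"grip":0.5,"tx":0,"ty":0,"tz":0,"spin":6.6},{"grip":0.5,"tx":0,"ty":0,"tz":0,"spin":6.6},{"grip":0.5,"tx":0,"ty":0,"tz":0,"spin":6.6},{"grip":0.5,"tx":0,"ty":0,"tz":0,"spin":6.6},{"grip":0.5,"tx":0,"ty":0,"tz":0,"spin":6.6},{"grip":0.5,"tx":0,"ty":0,"tz":0,"spin":6.6},{"grip":0.5,"tx":0,"ty":0,"tz":0,"spin":6.6},{"grip":0.5,"tx":0,"ty":0,"tz":0,"spin":6.6}]'
python3 -c "
from h import *
goto([.5834,.1482,.19],-45)
p,d=optics.snapshot('side');c=optics.get_calibration('side')
for rc,a,x in blobs(p,(0,150,60),(8,255,255),(200,140,340,260),15): print('red',rc,a,onz(c,*rc[0],.186))
p,d=optics.snapshot('wrist');c=optics.get_calibration('wrist');cv2.imwrite('pics/w7.png',p[:,:,::-1])
"
```

```text
clock: 20.88
tool_pos: [0.5819, 0.1474, 0.1696]
eef_rot: [0.658, 0.753, -0.0, 0.0]
contact_force: [-0.4, -0.1, -0.4]
opening: 0.703
finger_force: 0.0
clock: 21.55
tool_pos: [0.5819, 0.1482, 0.1697]
eef_rot: [0.925, 0.38, -0.0, -0.0]
contact_force: [-0.3, 0.0, -0.3]
opening: 0.746
finger_force: 0.0
txyz cm [ 0.11  0.11 -0.16] tool y yaw -45.3 grasp pt [0.5819 0.1482 0.1884] tilt [-0. -0. -1.]
spin -0.3
```

View pics/w7.png

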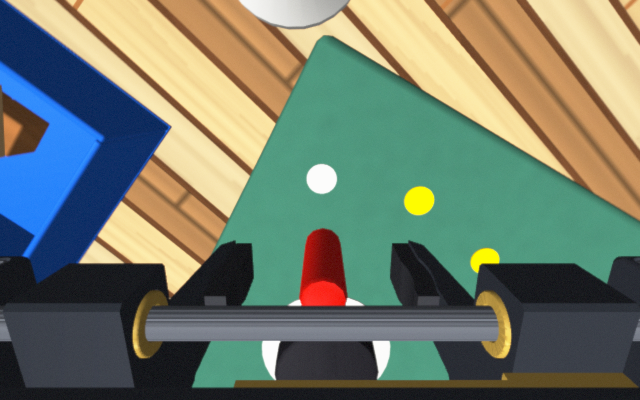

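The post, at (323,270), is centred between the fingers with the arm along the tool's x axis. I close and swing, turning 5.35° per row.

```bash
python3 -m creep '[{"grip":-1,"tx":0.1,"ty":0,"tz":0,"spin":0},{"grip":-1,"tx":0,"ty":0,"tz":0,"spin":0},{"grip":-1,"tx":0,"ty":0,"tz":0,"spin":0},{"grip":-1,"tx":0,"ty":0,"tz":0,"spin":0},{"grip":-1,"tx":0,"ty":0,"tz":0,"spin":0},{"grip":-1,"tx":0,"ty":0,"tz":0,"spin":0},{"grip":-1,"tx":0,"ty":0,"tz":0,"spin":0},{"grip":-1,"tx":0,"ty":0,"tz":0,"spin":0}]' 30
python3 -m creep '[{"grip":-1,"tx":0,"ty":0,"tz":0,"spin":0},{"grip":-1,"tx":0,"ty":0,"tz":0,"spin":0},{"grip":-1,"tx":0,"ty":0,"tz":0,"spin":0}]'
python3 -m creep '[{"grip":-1,"tx":-0.03,"ty":0.75,"tz":0,"spin":5.35},{"grip":-1,"tx":-0.03,"ty":0.75,"tz":0,"spin":5.35},{"grip":-1,"tx":-0.03,"ty":0.75,"tz":0,"spin":5.35},{"grip":-1,"tx":-0.03,"ty":0.75,"tz":0,"spin":5.35},{"grip":-1,"tx":-0.03,"ty":0.75,"tz":0,"spin":5.35},{"grip":-1,"tx":-0.03,"ty":0.75,"tz":0,"spin":5.35},{"grip":-1,"tx":-0.03,"ty":0.75,"tz":0,"spin":5.35},{"grip":-1,"tx":-0.03,"ty":0.75,"tz":0,"spin":5.35}]'
python3 dial.py
```

```text
clock: 22.32
tool_pos: [0.583, 0.1486, 0.1697]
eef_rot: [0.924, 0.383, 0.0, 0.0]
contact_force: [0.5, 0.5, -0.5]
opening: 0.193
finger_force: 30.0
clock: 22.57
tool_pos: [0.583, 0.1487, 0.1697]
eef_rot: [0.924, 0.383, 0.0, 0.0]
contact_force: [1.2, -1.7, 0.6]
opening: 0.194
finger_force: 30.0
clock: 23.23
tool_pos: [0.6062, 0.098, 0.1697]
eef_rot: [1.0, 0.018, -0.0, -0.002]
contact_force: [-0.7, 4.3, -0.1]
opening: 0.195
finger_force: 30.0
0.07956172999165403 4.663756887880396
txyz cm [-2.08  5.79 -0.02] tool y yaw -87.9 grasp pt [0.6062 0.098  0.1884] tilt [-0.     0.003 -1.   ]
```

Much cleaner: about 4 N, all of it along the tangent. Now the second half.

```bash
python3 -m creep '[{"grip":-1,"tx":-0.03,"ty":0.75,"tz":0,"spin":5.35},{"grip":-1,"tx":-0.03,"ty":0.75,"tz":0,"spin":5.35},{"grip":-1,"tx":-0.03,"ty":0.75,"tz":0,"spin":5.35},{"grip":-1,"tx":-0.03,"ty":0.75,"tz":0,"spin":5.35},{"grip":-1,"tx":-0.03,"ty":0.75,"tz":0,"spin":5.35},{"grip":-1,"tx":-0.03,"ty":0.75,"tz":0,"spin":5.35},{"grip":-1,"tx":-0.03,"ty":0.75,"tz":0,"spin":5.35},{"grip":-1,"tx":-0.03,"ty":0.75,"tz":0,"spin":5.35}]'
python3 -m creep '[{"grip":-1,"tx":0,"ty":0,"tz":0,"spin":0},{"grip":-1,"tx":0,"ty":0,"tz":0,"spin":0},{"grip":-1,"tx":0,"ty":0,"tz":0,"spin":0}]'
python3 dial.py; python3 -c "print(__import__('h').r.get_state()['q'].round(2))"
```

```text
clock: 24.05
tool_pos: [0.5884, 0.0436, 0.1697]
eef_rot: [0.938, -0.346, 0.0, -0.002]
contact_force: [0.9, 6.6, -2.6]
opening: 0.194
finger_force: 30.0
clock: 24.3
tool_pos: [0.5882, 0.0435, 0.1697]
eef_rot: [0.939, -0.344, -0.0, -0.002]
contact_force: [1.2, 6.0, -2.0]
opening: 0.194
finger_force: 30.0
0.07790997103435937 -38.13940421098507
txyz cm [ 0.21  0.35 -0.  ] tool y yaw -130.3 grasp pt [0.5882 0.0434 0.1884] tilt [ 0.001  0.004 -1.   ]
[-0.24  0.74  0.15  1.75 -0.17  0.66 -2.27]
```

View pics/w_d.png

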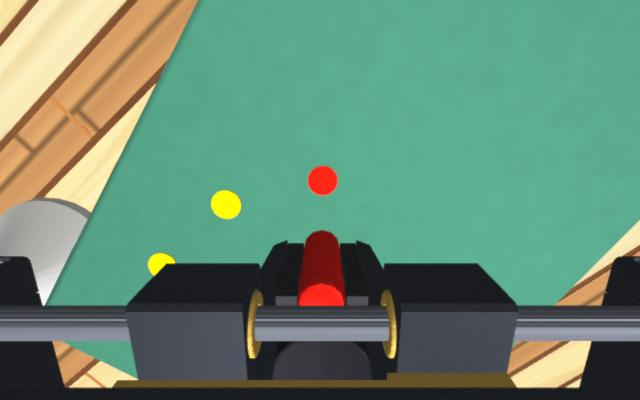

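The wrist view shows the red mark at (322,180), nearly in line with the post at (322,270). By the measured sweep the dial is at about 1.45 rad, so I push about 4 mm further and check again.

```bash
python3 -m creep '[{"grip":-1,"tx":0,"ty":0.2,"tz":0,"spin":1.2},{"grip":-1,"tx":0,"ty":0.2,"tz":0,"spin":1.3},{"grip":-1,"tx":0,"ty":0,"tz":0,"spin":0},{"grip":-1,"tx":0,"ty":0,"tz":0,"spin":0},{"grip":-1,"tx":0,"ty":0,"tz":0,"spin":0},{"grip":-1,"tx":0,"ty":0,"tz":0,"spin":0}]'
python3 dial.py
python3 - <<'E'
from h import *
s=r.get_state();M=R.from_quat(s['eef_rot']).as_matrix();g=s['tool_pos']+M[:,2]*r.grip_point_offset
print('chord angle rad',2*np.arcsin(np.hypot(*(g[:2]-[.583,.1487]))/.16))
p,d=optics.snapshot('side');c=optics.get_calibration('side')
a=np.load('side0.npz')['p']
for n,q in (('0',a),('now',p)):
    for k,rc,ar in [(k,rc,ar) for k,lo,hi,z in (('ring/stripe',(0,0,150),(180,70,255),.162),('black',(0,0,0),(180,255,45),.162)) for rc,ar,x in blobs(q,lo,hi,(240,190,330,235),8)]:
        print(n,k,np.round(rc[0],1),ar,onz(c,*rc[0],.162)[:2].round(4),round(rectw(c,rc,.162)[3],1),np.round(rc[1],1))
cv2.imwrite('pics/s_d2.png',cv2.resize(p[160:240,250:340],None,fx=8,fy=7)[:,:,::-1])
E
```

```text
clock: 24.95
tool_pos: [0.5858, 0.0407, 0.1697]
eef_rot: [0.931, -0.364, -0.0, -0.002]
contact_force: [1.4, 5.8, -1.9]
opening: 0.192
finger_force: 30.0
0.07780804403198925 -40.80308945274824
txyz cm [ 0.22 -0.02 -0.  ] tool y yaw -132.8 grasp pt [0.5858 0.0407 0.1884] tilt [ 0.002  0.004 -1.   ]
chord angle rad 1.4833446721652177
0 ring/stripe [247.  216.5] 32 [0.588  0.1845] 139.4 [5. 6.]
0 ring/stripe [297.  220.6] 216 [0.5012 0.1166] 61.4 [17.  34.5]
0 black [285.7 209.7] 548 [0.542  0.1114] 24.8 [45.3 22.6]
now ring/stripe [247.  216.5] 33 [0.588  0.1845] 139.4 [5. 6.]
now ring/stripe [296. 219.] 251 [0.5062 0.1149] 44.4 [20. 34.]
now ring/stripe [295.  193.5] 8 [0.5635 0.0611] 135.2 [7. 0.]
now black [295.8 211.8] 475 [0.5218 0.1001] 170.3 [24.7 24. ]
```

View pics/s_d2.png

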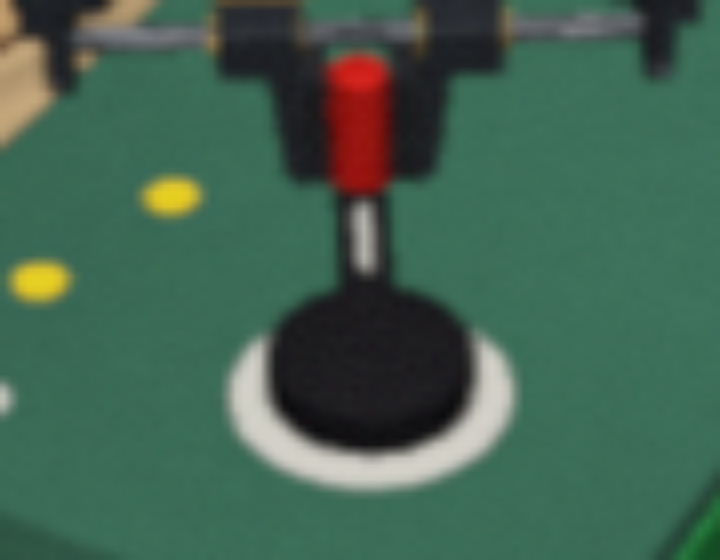

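The side view shows the post gripped at (359,120) in the crop, with the arm straight out to it. Two estimates put the dial at 1.48 and 1.51 rad, and the load is steady at about 6 N. I'm handing the job in while still holding.

```bash
python3 -c "
from plant import workorder
print(workorder.finish_job())"
```

```text
the job is handed in; nothing more can be done
None
```

Job handed in: both offcuts are in the bin, and the gripper is still holding the dial at the third click (about 1.5 rad, pointing at the red mark) after one backed-off first swing; the jug, pump can and funnel were not touched on purpose, though I did no final check of them.

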